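# Hang the findings bin on the louvred rail

### The arm

A 6-joint arm with a two-finger parallel gripper is mounted at the origin on the work surface. World frame = base frame: x ahead of the robot, y to its left, z up, the work surface at z = 0. Lengths are in mm, angles in rad, forces in N, time in s.
With the tool pointing down it reaches from about 325 to 850 mm from the base axis. Payload 15.5 kg.
Tool frame: the origin (TCP) lies at the very end of the fingers, on their centre line; the grasp point (between the pads) lies 19 mm behind it; z points along the fingers, y is the direction in which the jaws open and shut (so a half turn about z gives the same grasp; the last joint's range is limited). The gripper opens to 91 mm and grips with 3 to 60 N. Pads are 32 mm wide; open, the fingers measure 118 mm over their backs; the gripper's body (76 mm by 178 mm) begins 60 mm behind the grasp point.
Start: joints at [-1.246, 0.494, 1.345, -0, 1.302, -0.096], TCP at [254.737, -570.732, 213.915] pointing down, gripper open.
Joint ranges: [-2.91, 2.91], [-0.82, 2.16], [0.22, 2.67], [-1.22, 4.37], [0.12, 2.79], [-3.08, 3.08]. Speed limits (rad/s): [1.89, 1.89, 2.57, 3.01, 3.01, 3.01].

### API

Orientations are given as a rotation vector (axis times angle).
In Python, from station import robot gives the robot as it stands. The module is installed in compiled form; this text tells all that it offers.
- The arm moves only by the tool play_rows, never from a script. Its argument "deltas" is a list that holds one entry, the list of rows, each a list of 7 numbers: the opening, from 0 (shut) to 1 (fully open), then the shift along the tool's x, y, z in mm, then the turn, a rotation vector about the tool's x, y, z in rad. In form: [[[claw, tx, ty, tz, rx, ry, rz], ...]]. A call has 1 to 20 rows; each row is the pose to reach, as a shift and turn from the pose measured when the call began, along the tool's axes at that moment; what a row does not reach only later rows make up. A row lasts 1/10 s, in which the tool goes at most 50 mm and 8.59 degrees, less where a joint would pass 70% of its speed; a pose out of reach is approached as far as the arm can. A call with a gripper value outside its range is refused whole. The fingers move at their own pace and stop on an object; "grip_force" is the grip in N (left out, the last holds). Time passes only in rows, so rows that repeat a pose let the fingers close. It gives the time, the measured TCP pose, the force and the opening at its end, in the units of the state.
- robot.state(): the state, without advancing time (a new reading comes with each control period).
- robot.capture(name): name is "side" or "top"; returns (picture, depth): 384x512x3 uint8, red, green, blue; 384x512 float32, mm along the optical axis (not along the pixel's ray), 0 where there is no reading.
- robot.camera_params(name): a dict with "fovy" (degrees; the focal length in pixels is half the picture's height over the tangent of half this angle, whatever the lens; pixels are square), "cx", "cy" (the principal point, pixels), "position" and "rotation" of the camera in the world. Camera axes: x right, y down, z forward; pixel columns grow to the right and rows downward; lengths in mm; the calibration is good to about 2 mm. A picture is of the moment at which its call begins. camera_params takes no time and is no camera call.
- robot.job_done(): hands the job in, once; it reports no verdict.
The state is a dict: "t": time; "joints": joint angles; "joint_vel": joint speeds; "joint_efforts": joint torques, N m; "position": TCP position; "tool_rot": TCP orientation; "wrist_force": force on the tool from outside, world axes, zero at the start; "wrist_torque": the same for the moment, N m; "gripper_width": opening from 0.0 (shut) to 1.0 (fully open).
Only numpy, scipy, OpenCV 4.12 (cv2) and the standard library are available. Lean on these libraries where they do the work, as an engineer would, in place of code of your own. Each camera call takes 0.05 s, during which the arm holds its last target. There are 200 camera calls.

### The job

Pick up the blue findings bin by its orange grip fin, carry it level, hang it by its rear lip over the red top edge of the white louvred panel, between the two end cheeks, and press the panel gently down with it as far as it goes, then let go. Feel your way: never push against the panel stand with more than about 20 N (2 kg), and leave the other things on the bench alone.

Things in the scene. Friction and masses are not known exactly. Their poses are not given: they have to be found in the camera images.
- bin: Blue open bin, 0.2 to 0.4 kg, ring blanks inside. Origin: centre of underside; z up, +x to its back (lip side), y along the lip. 80 (x) by 110 (y) mm; back wall 62 high, its outer face at x=40; front wall 40, sides 46 high. An orange grip fin 12 thick (x 6 to 18), 56 long in y, rises to z=110 out of a divider 46 high.
- lip (a point): Roof centre of the slot under the lip: (44.5,0,58) mm in the bin's frame. The lip, 100 mm long, runs back from the wall's top: top plate z 58 to 62, then a flange 4 thick (x 49 to 53) down to z=44. So the slot, open below, is 9 mm wide (x 40 to 49) and 14 deep. Hung, its roof rests on the panel's edge.
- fin (a point): Point on the grip fin's mid-plane, 20 mm below its top: (12, 0, 90) mm in the bin's frame.
- stand: Fixed stand of the white louvred panel. Origin on the bench; +x backward through the panel (the bin comes from -x), y along it, z up. Panel: plate 4 thick, 158 long, plain front face, red top edge. End cheeks, inner faces at y=-74 and 74, stand 10 mm above the edge. Free room for the flange behind the top 30 mm. Foot 12 high, up to 30 mm in front of the origin.
- rail_home (a point): Point fixed to the stand at (0,0,115) mm in its frame, NOT on the moving panel. Unreported, to be found by feel or sight: the panel's front face is clamped 0 to 70 mm behind this point (+x), all but rigid. Its top edge starts 6 to 14 mm above this point on a stiff friction slide, and is level with it at the bottom stop, which has a rubber cushion (6 N per mm).
- slats (a point): Point on the stand at (0,0,65) mm in its frame: about here the louvre slats swell smoothly to 2.5 mm in front of the panel's face, 44 to 60 mm below its top edge. The hung bin's wall rests on them; it leans a few degrees. The bin's weight alone does not move the friction slide; pressing down with 5 to 8 N more does.
- turntable: Bystander, fixed: soldering turntable with a pale round top, 132 mm across, 50 high; origin under its centre. It and the bin swap sides at random.
- flux_jar: Bystander: amber jar, 56 mm across, 75 high; origin under its centre.
- brush_cup: Bystander: glass with a red brush in it, 56 mm across, 170 high with the brush; origin under its centre.
- dial_disc: Bystander: aluminium disc 60 mm across, 10 high, with a ring on it; origin under its centre.
- hammer: Bystander: small hammer, 220 mm long, lying; origin under its middle.
- tweezers: Bystander: tweezers 130 mm long, 5 high, lying; origin at the underside near the middle.
- bench_block: Bystander: steel block 70 by 70 by 22 mm; origin under its centre.
There are look-alikes about, which are no part of the job. Of the things like the bin, leave any that is brown; of the rest the larger one is meant.

How it is judged:
By the outcome, as a careful person would: the job done as asked, in the order asked, and still so for the second after the job is handed in, with the robot touching nothing.
It also fails if it takes over 53 s, if anything falls off the work surface, if the arm or the gripper's body presses on something with over 40 N, if the wrist force passes 120 N, or if a joint passes its speed limit or range.

## Working session

There is one attempt and no reset: what is moved stays moved. The work goes in short steps, Python scripts to look and compute and a tool call to move; the robot and the scene stay as the last step left them, time stands still between calls to the robot, and variables do not carry over. Pictures are saved under pics/ and viewed, about 8 in all and at most 12, crops included, and the job is handed in when it is done.

Besides the shell and the picture viewer there is one more tool, called as name(argument=value, ...) on one line, values as JSON. play_rows: Moves the arm, as the interface text tells. Its arguments: {"type":"object","properties":{"deltas":{"type":"array"},"grip_force":{"type":"number"}},"required":["deltas"]}

```bash
mkdir -p pics; cat > h.py <<'E'
import numpy as np, cv2
from station import robot
from scipy.spatial.transform import Rotation as R
def cam(n):
    p=robot.camera_params(n); f=192/np.tan(np.radians(p["fovy"])/2); return p,f
def snap(n,tag):
    im,d=robot.capture(n); np.savez(f'pics/{tag}.npz',im=im,d=d); cv2.imwrite(f'pics/{tag}.png',im[:,:,::-1]); return im,d
def cloud(n,d):
    p,f=cam(n); v,u=np.mgrid[:d.shape[0],:d.shape[1]]
    c=np.stack([(u-p["cx"])/f*d,(v-p["cy"])/f*d,d],-1)
    return c@np.array(p["rotation"]).reshape(3,3).T+np.array(p["position"])
E
python3 - <<'E'
from h import *
a,da=snap('side','s0'); b,db=snap('top','t0')
for n in('side','top'): print(n,robot.camera_params(n))
s=robot.state(); print(s)
cv2.imwrite('pics/both.png',cv2.resize(np.hstack([a,b])[:,:,::-1],(800,300),interpolation=cv2.INTER_AREA))
E
```

```text
side {'fovy': 54.89025223430171, 'cx': 252.76028783836577, 'cy': 186.67794294367943, 'position': array([167.60901599, 908.44571365, 652.27240527]), 'rotation': array([-0.43338149,  2.55712034, -1.45808538])}
top {'fovy': 57.169732659976866, 'cx': 260.0553360950718, 'cy': 190.81048510230002, 'position': array([ 360.88549294,   20.85110724, 1122.74779022]), 'rotation': array([-2.14458737,  2.17092652, -0.15830958])}
{'t': 0.1, 'joints': array([-1.24653372e+00,  4.94142370e-01,  1.34604390e+00,  1.64427596e-06,
        1.30251235e+00, -9.55590470e-02]), 'joint_vel': array([-2.32656768e-03, -5.84527061e-05, -2.34108208e-03,  4.42405734e-04,
        1.55473049e-03,  5.99771370e-04]), 'joint_efforts': array([ 2.28177603e-03, -8.80241060e+01, -3.82541478e+01,  7.09705520e-02,
        4.83592995e-02, -2.80642965e-06]), 'position': array([ 254.61128819, -570.42136071,  213.39319815]), 'tool_rot': array([-3.07155846e+00, -6.54392438e-01,  1.95682736e-04]), 'wrist_force': array([-0.57676574, -0.24909158,  0.78700596]), 'wrist_torque': array([ 0.02029165, -0.00627466, -0.02222937]), 'gripper_width': 1.0003093017459217}
```

View pics/s0.png

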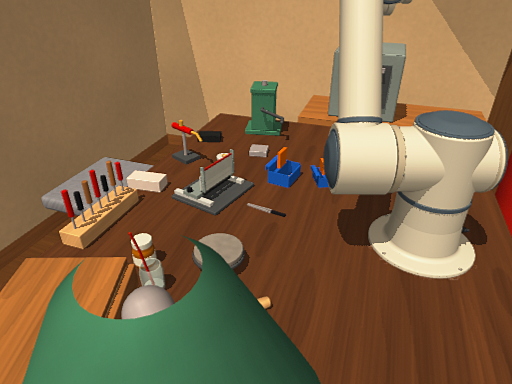

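View pics/t0.png

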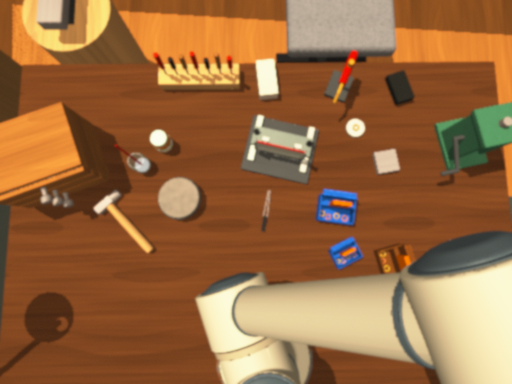

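```bash
cat >> h.py <<'E'
def cloud(n,d):
    p,f=cam(n); v,u=np.mgrid[:d.shape[0],:d.shape[1]]
    c=np.stack([(u-p["cx"])/f*d,(v-p["cy"])/f*d,d],-1)
    return c@R.from_rotvec(p["rotation"]).as_matrix().T+np.array(p["position"])
def proj(n,X):
    p,f=cam(n); c=(np.asarray(X,float)-p["position"])@R.from_rotvec(p["rotation"]).as_matrix()
    return np.stack([c[...,0]/c[...,2]*f+p["cx"],c[...,1]/c[...,2]*f+p["cy"]],-1)
E
python3 - <<'E'
from h import *
z=np.load('pics/t0.npz'); P=cloud('top',z['d']); 
for u,v in [(337,208),(346,253),(283,146),(180,198),(267,210),(387,161),(440,290)]: print((u,v),P[v,u].round(), z['im'][v,u])
s=np.load('pics/s0.npz'); Q=cloud('side',s['d'])
for u,v in [(282,158),(285,180),(217,172),(218,200)]: print((u,v),Q[v,u].round())
# colour masks
def m(P,im,name,lo,hi):
    h=cv2.cvtColor(im,cv2.COLOR_RGB2HSV); 
    return cv2.inRange(h,lo,hi)>0
for nm,P_,im,box in (('top',P,z['im'],(310,180,365,230)),('side',Q,s['im'],(262,140,304,190))):
    x0,y0,x1,y1=box; k=np.zeros(im.shape[:2],bool); k[y0:y1,x0:x1]=1
    for c,lo,hi in(('blue',(105,120,40),(125,255,255)),('orange',(5,150,120),(20,255,255))):
        q=P_[k&m(P_,im,c,lo,hi)]; q=q[np.isfinite(q).all(1)]
        print(nm,c,len(q)); 
        for zl in np.arange(0,130,10):
            w=q[(q[:,2]>zl)&(q[:,2]<zl+10)]
            if len(w)>3: print(zl,len(w),w.mean(0).round(1),w.min(0).round(),w.max(0).round())
t=cv2.resize(z['im'][100:280,230:420],None,fx=2.1,fy=3.2*0.66,interpolation=cv2.INTER_CUBIC)
u=cv2.resize(s['im'][130:220,165:335],None,fx=2.35,fy=2.35*1,interpolation=cv2.INTER_CUBIC)
H=max(t.shape[0],u.shape[0]); o=np.zeros((H,t.shape[1]+u.shape[1],3),np.uint8); o[:t.shape[0],:t.shape[1]]=t;o[:u.shape[0],t.shape[1]:]=u
print(o.shape);cv2.imwrite('pics/crop1.png',o[:,:,::-1])
E
```

```text
(337, 208) [ 453. -238.    7.] [ 40  61 108]
(346, 253) [ 315. -241.   83.] [249 135   0]
(283, 146) [627. -61. 123.] [220 142 114]
(180, 198) [486. 252.  49.] [204 175 137]
(267, 210) [450. -15.   3.] [172 129  99]
(387, 161) [ 601. -401.   23.] [229 205 174]
(440, 290) [ 316. -134.  819.] [240 222 168]
(282, 158) [ 454. -219.   82.]
(285, 180) [ 427. -168.   27.]
(217, 172) [625. -49.  83.]
(218, 200) [602.   4.  13.]
top blue 765
0 238 [ 446.7 -230.6    4.3] [ 402. -281.    0.] [ 492. -183.   10.]
10 53 [ 447.2 -231.    15.5] [ 402. -284.   10.] [ 491. -172.   20.]
20 52 [ 451.3 -230.1   25.2] [ 404. -286.   20.] [ 490. -170.   30.]
30 70 [ 444.6 -223.7   36.2] [ 404. -285.   31.] [ 492. -171.   40.]
40 125 [ 448.1 -229.6   45. ] [ 404. -287.   40.] [ 491. -170.   50.]
50 65 [ 481.3 -226.7   55.7] [ 449. -287.   50.] [ 507. -176.   60.]
60 145 [ 492.1 -235.7   62.6] [ 478. -285.   60.] [ 504. -185.   66.]
top orange 1359
0 626 [ 478.8 -243.     1.8] [ 386. -330.    0.] [ 545. -151.    7.]
60 4 [ 456.  -224.3   65. ] [ 454. -234.   62.] [ 458. -213.   70.]
70 8 [ 455.5 -227.4   74.
[... 634 characters left out ...]
   44.1] [ 400. -281.   40.] [ 505. -167.   50.]
50 38 [ 483.4 -204.    53.8] [ 448. -273.   50.] [ 507. -173.   60.]
60 53 [ 492.5 -219.9   62.1] [ 481. -273.   60.] [ 505. -177.   65.]
side orange 164
50 17 [ 456.3 -220.    55.6] [ 449. -248.   52.] [ 466. -199.   60.]
60 22 [ 457.2 -217.1   64.4] [ 450. -248.   60.] [ 467. -199.   69.]
70 23 [ 456.3 -219.9   74.1] [ 450. -249.   70.] [ 467. -198.   79.]
80 22 [ 456.3 -217.8   85. ] [ 450. -259.   81.] [ 466. -200.   90.]
90 23 [ 454.9 -223.9   94.7] [ 449. -256.   91.] [ 464. -201.  100.]
100 38 [ 456.8 -224.9  106.3] [ 449. -256.  100.] [ 468. -201.  110.]
110 9 [ 459.3 -220.7  110.8] [ 452. -249.  110.] [ 465. -203.  112.]
(380, 799, 3)
```

View pics/crop1.png

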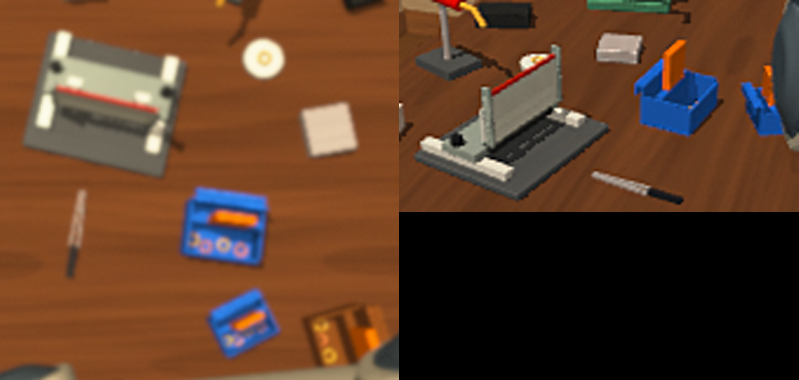

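```bash
python3 - <<'E'
from h import *
z=np.load('pics/t0.npz'); s=np.load('pics/s0.npz'); P=cloud('top',z['d']);Q=cloud('side',s['d'])
hs=lambda im:cv2.cvtColor(im,cv2.COLOR_RGB2HSV)
def sel(P,im,lo,hi,b): 
    k=cv2.inRange(hs(im),lo,hi)>0; x0,y0,x1,y1=b; kk=np.zeros_like(k);kk[y0:y1,x0:x1]=1; return P[k&kk]
def line(q,nm):
    l=cv2.fitLine(q[:,:2].astype(np.float32),cv2.DIST_HUBER,0,.01,.01).ravel(); d=l[:2]*np.sign(l[1]); 
    t=(q[:,:2]-l[2:])@d; n=(q[:,:2]-l[2:])@np.array([d[1],-d[0]])
    print(nm,len(q),'yaw',np.degrees(np.arctan2(-d[0],d[1])).round(2),'c',(l[2:]+d*(np.percentile(t,1)+np.percentile(t,99))/2).round(1),'t',np.ptp(t).round(),'nsd',n.std().round(2),'z',np.percentile(q[:,2],[5,50,95]).round(1))
for nm,P_,im,b in(('top',P,z['im'],(315,180,365,230)),('side',Q,s['im'],(262,140,304,190))):
    q=sel(P_,im,(105,120,30),(125,255,255),b)
    r=cv2.minAreaRect(q[(q[:,2]>5)&(q[:,2]<42)][:,:2].astype(np.float32)); print(nm,'rect',r)
    line(q[q[:,2]>60.5],nm+' lip')
    o=sel(P_,im,(5,150,120),(20,255,255),b); o=o[o[:,2]>62]; line(o,nm+' fin')
    print(' finrect',cv2.minAreaRect(o[:,:2].astype(np.float32)))
for nm,P_,im,b in(('top',P,z['im'],(255,125,315,175)),('side',Q,s['im'],(198,148,237,195))):
    h=hs(im); k=((h[...,0]<8)|(h[...,0]>172))&(h[...,1]>130)&(h[...,2]>70); kk=np.zeros_like(k);kk[b[1]:b[3],b[0]:b[2]]=1
    q=P_[k&kk]; line(q[q[:,2]>100],nm+' red'); 
    kk2=np.zeros_like(kk);kk2[b[1]-20:b[3]+20,b[0]-20:b[2]+20]=1
    a=P_[kk2]; 
    for z0,z1 in((30,50),(50,70),(70,90),(90,105),(105,116),(116,122),(122,128),(128,134),(134,150)):
        w=a[(a[:,2]>z0)&(a[:,2]<z1)]
        if len(w)>5: line(w,f'{nm} {z0}-{z1}')
    f=a[(a[:,2]>6)&(a[:,2]<16)]; print('foot',cv2.minAreaRect(f[:,:2].astype(np.float32)))
E
```

```text
top rect ((447.5059509277344, -228.8983154296875), (110.3189697265625, 76.79605865478516), 81.2646255493164)
top lip 136 yaw -7.55 c [ 492.2 -234.2] t 287.0 nsd 14.73 z [60.8 62.8 64.9]
top fin 114 yaw -0.6 c [ 459.8 -132.2] t 276.0 nsd 13.92 z [ 71.2 108.5 113. ]
 finrect ((422.02276611328125, -114.14306640625), (31.45928382873535, 294.7118835449219), 18.272201538085938)
side rect ((445.8154296875, -224.95382690429688), (117.40853118896484, 79.60745239257812), 81.2793197631836)
side lip 53 yaw 16.09 c [337.4 321. ] t 1225.0 nsd 10.79 z [ 60.8  62.  299.9]
side fin 131 yaw -11.08 c [ 454.3 -227. ] t 62.0 nsd 3.26 z [ 65.1  91.6 110.4]
 finrect ((457.01678466796875, -229.08395385742188), (61.71278381347656, 13.931674003601074), 80.75252532958984)
top red 119 yaw -13.88 c [625.3 -52.2] t 138.0 nsd 0.99 z [108.3 120.3 125.5]
top 30-50 786 yaw -14.06 c [675.1 -67.5] t 253.0 nsd 16.29 z [32.9 36.5 46.8]
top 50-70 159 yaw -39.51 c [588.6 -95.3] t 317.0 nsd 21.43 z [51.3 60.1 68.4]
top 70-90 188 yaw -13.93 c [624.8 -55.6] t 154.0 nsd 12.51 z [71.3 81.8 88.5]
top 90-105 70 yaw -13.96 c [624.
[... 700 characters left out ...]
.4 59.5 68.9]
side 70-90 217 yaw -13.64 c [614.9 -84.4] t 227.0 nsd 67.77 z [70.9 79.4 88.9]
side 90-105 154 yaw -13.18 c [615.5 -84.9] t 229.0 nsd 75.89 z [ 90.7  96.9 104. ]
side 105-116 131 yaw 38.29 c [ 711.2 -146.3] t 374.0 nsd 38.43 z [105.6 110.3 115.4]
side 116-122 78 yaw 43.86 c [ 726.4 -140. ] t 369.0 nsd 38.51 z [116.7 119.4 121.6]
side 122-128 79 yaw 44.11 c [ 726.1 -141.8] t 367.0 nsd 37.41 z [122.3 124.3 127.7]
side 128-134 45 yaw 35.49 c [ 739. -120.] t 359.0 nsd 45.59 z [128.4 130.8 133.5]
side 134-150 11 yaw 84.24 c [ 826.5 -239. ] t 32.0 nsd 4.17 z [134.2 135.7 138.1]
foot ((718.8618774414062, -229.80227661132812), (314.3427429199219, 655.5145874023438), 18.821104049682617)
```

The bin-like things at top pixels are: large blue (337,208), small blue (346,253) and brown (395,258). The crop confirms that the large blue one is meant, because it is not brown and is the larger of the two blue ones. Its orange fin measures about 110 mm high in both views. The panel's red edge is at (283,146).

```bash
cat >> h.py <<'E'
def delta(x,y,z,yaw):
    """tool y axis along world yaw(deg), tool down -> shift/turn in current tool axes"""
    s=robot.state(); T=R.from_rotvec(s['tool_rot']); a=np.radians(yaw); Y=np.array([np.cos(a),np.sin(a),0]); Z=np.array([0,0,-1.])
    G=R.from_matrix(np.stack([np.cross(Y,Z),Y,Z],1))
    return T.inv().apply(np.array([x,y,z])-s['position']).round(1),(T.inv()*G).as_rotvec().round(4)
E
python3 - <<'E'
from h import *
print(delta(459,-229.3,160,-8.8)); print(delta(459,-229.3,71,-8.8))
E
```

```text
(array([ 325.7, -228.1,   53.7]), array([-1.000e-03, -6.000e-04, -9.974e-01]))
(array([ 325.7, -228. ,  142.7]), array([-1.000e-03, -6.000e-04, -9.974e-01]))
```

play_rows(deltas=[[[0.6, 326, -228, 20, 0, 0, -0.997], [0.6, 326, -228, 20, 0, 0, -0.997], [0.6, 326, -228, 20, 0, 0, -0.997], [0.6, 326, -228, 20, 0, 0, -0.997], [0.6, 326, -228, 20, 0, 0, -0.997], [0.6, 326, -228, 20, 0, 0, -0.997], [0.6, 326, -228, 20, 0, 0, -0.997], [0.6, 326, -228, 20, 0, 0, -0.997], [0.6, 326, -228, 20, 0, 0, -0.997], [0.6, 326, -228, 53, 0, 0, -0.997], [0.6, 326, -228, 53, 0, 0, -0.997], [0.6, 326, -228, 53, 0, 0, -0.997], [0.6, 326, -228, 53, 0, 0, -0.997]]], grip_force=50)

```text
t: 1.4
position: [459.5, -230.0, 161.6]
tool_rot: [-2.386, -2.043, -0.001]
wrist_force: [-0.4, -0.4, -0.4]
gripper_width: 0.602
```

```bash
python3 - <<'E'
from h import *
print(delta(459,-229.3,71,-8.8)); s=robot.state(); print(s['t'],s['position'],s['joints'],s['wrist_force'])
a,d=snap('side','s1'); print(proj('side',s['position']))
b,_=snap('top','t1'); 
cv2.imwrite('pics/c2.png',np.hstack([cv2.resize(a[60:210,220:350],(400,460)),cv2.resize(b[150:280,280:400],(400,460))])[:,:,::-1])
E
```

```text
(array([ 0.6, -0.7, 90.6]), array([ 0.0002, -0.0006, -0.0013]))
1.4 [ 459.53236755 -230.00615677  161.63533439] [-5.80754911e-01  4.01980358e-01  1.68234394e+00  7.43836265e-04
  1.05728996e+00 -4.26234169e-01] [-0.36749043 -0.44640681 -0.44001368]
[282.1577075  135.50416837]
```

View pics/c2.png

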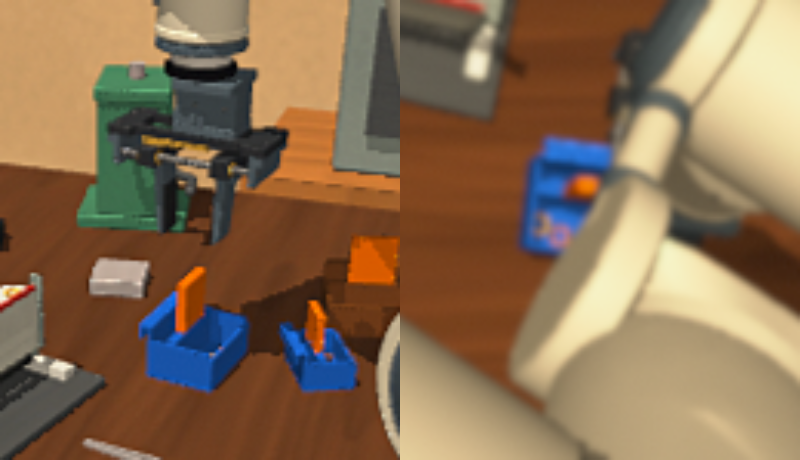

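The fingers straddle the fin (side crop: fingers at about x 165 to 230, fin at 190), so I descend and grip.

play_rows(deltas=[[[0.6, 0.6, -0.7, 35, 0, 0, 0], [0.6, 0.6, -0.7, 65, 0, 0, 0], [0.6, 0.6, -0.7, 83, 0, 0, 0], [0.6, 0.6, -0.7, 90.5, 0, 0, 0], [0.6, 0.6, -0.7, 90.5, 0, 0, 0], [0.6, 0.6, -0.7, 90.5, 0, 0, 0], [0.1, 0.6, -0.7, 90.5, 0, 0, 0], [0, 0.6, -0.7, 90.5, 0, 0, 0], [0, 0.6, -0.7, 90.5, 0, 0, 0], [0, 0.6, -0.7, 90.5, 0, 0, 0], [0, 0.6, -0.7, 90.5, 0, 0, 0], [0, 0.6, -0.7, 90.5, 0, 0, 0], [0, 0.6, -0.7, 90.5, 0, 0, 0]]], grip_force=50)

```text
t: 2.8
position: [459.1, -229.2, 71.2]
tool_rot: [2.386, 2.043, 0.001]
wrist_force: [0.3, -1.4, 2.6]
gripper_width: 0.13
```

```bash
python3 - <<'E'
from h import *
s=robot.state(); print(s)
E
```

```text
{'t': 2.8, 'joints': array([-5.79973517e-01,  5.35618219e-01,  1.77367218e+00,  9.06275571e-04,
        8.31768255e-01, -4.25799761e-01]), 'joint_vel': array([-2.57931612e-04, -4.95468296e-04,  1.82503040e-03, -8.11304155e-04,
       -1.13295176e-04, -8.84611111e-05]), 'joint_efforts': array([ 7.26352748e-02, -7.55307770e+01, -2.28437322e+01,  9.19707818e-02,
       -1.83952725e-01, -5.09836839e-02]), 'position': array([ 459.11671551, -229.24779942,   71.20468355]), 'tool_rot': array([2.38629447e+00, 2.04282965e+00, 1.24443680e-03]), 'wrist_force': array([ 0.29530393, -1.35896158,  2.56749416]), 'wrist_torque': array([-0.00653714,  0.17530692, -0.0908194 ]), 'gripper_width': 0.1304045346693571}
```

play_rows(deltas=[[[0, 0, 0, -10, 0, 0, 0], [0, 0, 0, -30, 0, 0, 0], [0, 0, 0, -60, 0, 0, 0], [0, 0, 0, -90, 0, 0, 0], [0, 0, 0, -110, 0, 0, 0], [0, 0, 0, -115, 0, 0, 0], [0, 0, 0, -115, 0, 0, 0]]])

```text
t: 3.5
position: [459.1, -229.3, 186.6]
tool_rot: [2.386, 2.042, 0.002]
wrist_force: [-0.4, -0.8, -3.9]
gripper_width: 0.125
```

```bash
python3 - <<'E'
from h import *
s=robot.state(); print(s['position'],s['wrist_force'],s['wrist_torque'],s['gripper_width']);print(delta(540,-33.5,188,-13.8))
E
```

```text
[ 459.08998546 -229.28916041  186.63794272] [-0.44569235 -0.83685468 -3.89164921] [-0.00101852 -0.03592704  0.03680457] 0.12528631441088
(array([205.9,  49.8,  -1.3]), array([ 0.0017, -0.    ,  0.0861]))
```

play_rows(deltas=[[[0, 15, 4, -1, 0, 0, 0.01], [0, 45, 11, -1, 0, 0, 0.02], [0, 80, 19, -1, 0, 0, 0.035], [0, 115, 28, -1, 0, 0, 0.05], [0, 150, 36, -1, 0, 0, 0.065], [0, 180, 44, -1, 0, 0, 0.08], [0, 198, 48, -1, 0, 0, 0.086], [0, 206, 50, -1, 0, 0, 0.086], [0, 206, 50, -1, 0, 0, 0.086], [0, 206, 50, -1, 0, 0, 0.086]]])

```text
t: 4.5
position: [539.7, -34.1, 187.1]
tool_rot: [2.472, 1.938, 0.0]
wrist_force: [0.2, -0.7, -3.3]
gripper_width: 0.129
```

```bash
python3 - <<'E'
from h import *
s=robot.state(); print(s['t'],s['position'],s['wrist_force'],s['wrist_torque'],R.from_rotvec(s['tool_rot']).as_matrix()[:,1:].round(4).tolist())
a,da=snap('side','s2'); b,db=snap('top','t2')
cv2.imwrite('pics/c3.png',np.hstack([cv2.resize(a[80:220,160:300],(400,400)),cv2.resize(b[100:220,220:340],(400,400))])[:,:,::-1])
E
```

```text
4.5 [539.65820754 -34.09524451 187.07456974] [ 0.15742361 -0.6597439  -3.32371375] [-0.01619085 -0.0621769  -0.03352558] [[0.9712, 0.0004], [-0.2385, -0.0004], [0.0004, -1.0]]
```

View pics/c3.png

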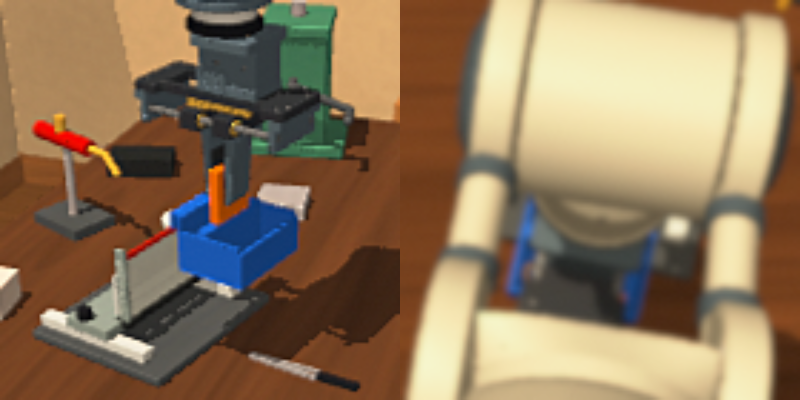

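```bash
python3 - <<'E'
from h import *
s=np.load('pics/s2.npz'); s0=np.load('pics/s0.npz'); Q=cloud('side',s['d']); Q0=cloud('side',s0['d']); t0=np.load('pics/t0.npz'); P0=cloud('top',t0['d'])
a=np.radians(-13.8); ex=np.array([np.cos(a),np.sin(a),0]); ey=np.array([-np.sin(a),np.cos(a),0])
tcp=np.array([539.66,-34.1,187.07])
def loc(q,o,ox,oz): d=q-o; return np.stack([d@ex+ox,d@ey,d[:,2]+oz],1)
h=cv2.cvtColor(s['im'],cv2.COLOR_RGB2HSV); k=cv2.inRange(h,(105,120,30),(125,255,255))>0
q=loc(Q[k],tcp,12,71); q=q[(abs(q)<[80,80,150]).all(1)]
pr=lambda n,x:print(n,len(x),np.median(x,0).round(1),x.std(0).round(1))
print('pct',np.percentile(q,[1,50,99],axis=0).round(1))
pr('leftface',q[(q[:,1]>50)&(q[:,2]<40)&(q[:,2]>5)])
f=q[(q[:,0]<-36)&(q[:,2]<36)&(q[:,2]>3)&(abs(q[:,1])<50)]; pr('front',f)
A=np.c_[f[:,1:],np.ones(len(f))]; print('front fit x=a y+b z+c',np.linalg.lstsq(A,f[:,0],rcond=None)[0])
l=q[(q[:,2]>59)&(q[:,0]>38)]; pr('liptop',l); print(np.percentile(l,[2,98],axis=0).round(1))
# panel local coordinates about (625.7,-54,115)
o=np.array([625.7,-54,0])
for nm,P_,im in(('side',Q0,s0['im']),('top',P0,t0['im'])):
    w=loc(P_.reshape(-1,3),o,0,0); c=im.reshape(-1,3).astype(int); near=(abs(w[:,0])<30)&(abs(w[:,1])<95)
    red=near&(c[:,0]>1.5*c[:,1])&(c[:,0]>1.5*c[:,2])&(w[:,2]>95); r=w[red]; pr(nm+' red',r); print(np.percentile(r,[2,25,50,75,98],axis=0).round(1).tolist())
    g=~red&near
    for z0,z1 in((60,66),(66,74),(80,90),(90,100),(100,112),(126,140)):
        m=w[g&(w[:,2]>z0)&(w[:,2]<z1)]; 
        if len(m): print(nm,z0,z1,len(m),'x',np.percentile(m[:,0],[5,25,50,75,95]).round(1),'y',np.percentile(m[:,1],[2,50,98]).round(1))
    fc=w[g&(w[:,2]>78)&(w[:,2]<112)&(abs(w[:,1])<60)&(abs(w[:,0])<6)]
    if len(fc)>20: B=np.c_[fc[:,1:],np.ones(len(fc))]; print('face fit',len(fc),np.linalg.lstsq(B,fc[:,0],rcond=None)[0].round(4))
E
```

```text
pct [[-41.8 -53.9   0.8]
 [  1.2  26.2  30.6]
 [ 49.5  57.1  62.5]]
leftface 236 [-4.2 54.3 23.3] [23.8  1.5 10.2]
front 177 [-40.    1.1  19.2] [ 1.1 28.6  9.7]
front fit x=a y+b z+c [-2.38635894e-03  2.11636188e-03 -4.01075062e+01]
liptop 37 [45.6 22.2 61.6] [ 3.8 16.6  0.9]
[[38.7 -4.8 59.6]
 [50.6 48.9 62.8]]
side red 80 [ -2.5   3.7 121.4] [ 1.7 41.9  2.6]
[[-6.0, -70.7, 115.7], [-3.8, -34.0, 119.3], [-2.5, 3.7, 121.4], [-1.4, 39.6, 123.3], [1.0, 65.6, 124.9]]
side 60 66 55 x [-7.5 -4.5 -3.3 -2.3  3.2] y [-74.2  11.9  78.7]
side 66 74 79 x [-7.5 -5.3 -4.2 -2.6 21.5] y [-74.9  16.   80.1]
side 80 90 96 x [-7.8 -4.4 -3.1 -1.7  3.7] y [-74.1   5.3  79.4]
side 90 100 97 x [-6.5 -4.2 -3.  -2.1 -0.3] y [-74.7   8.8  80.4]
side 100 112 110 x [-7.2 -4.4 -3.4 -2.4 -0.4] y [-76.7   7.9  79.7]
side 126 140 23 x [-9.2 -6.5 -3.   1.   3.7] y [-79.   74.   82.3]
face fit 209 [ 0.0036 -0.0091 -2.2065]
top red 145 [ -0.6   1.1 120.6] [ 1.2 40.8  6.8]
[[-1.8, -66.8, 103.1], [-1.1, -34.2, 112.5], [-0.6, 1.1, 120.6], [0.4, 36.9, 123.7], [2.5, 67.3, 126.1]]
top 60 66 10 x [-6.2 -2.5 -2.1 -1.9 -1.6] y [-69.9  14.4  74.2]
top 66 74 51 x [-3.8 -3.  -2.5 -1.3 19.3] y [-75.   -8.7  72.9]
top 80 90 101 x [-1.7 -0.8 18.7 24.4 29. ] y [-75.   -7.   67.2]
top 90 100 48 x [-2.2 -1.4 -0.8 -0.5  0.1] y [-70.8   1.   73.1]
top 100 112 19 x [-5.8 -1.7 -1.1 -0.8 -0.5] y [-75.8  -9.   74.5]
top 126 140 20 x [-5.5 -2.7 -0.8  3.   7.4] y [-79.5 -73.8  77.3]
face fit 91 [ 1.700e-03 -6.000e-04 -8.952e-01]
```

Held bin: level and square within 0.2°. The side camera agrees with the arm's frame, and the panel's front face lies at about -3 mm in local x. Next I move over the panel, still high.

```bash
python3 - <<'E'
from h import *
print(delta(592.6,-44.9,187,-13.8))
E
```

```text
(array([ 2.4, 53.8,  0.5]), array([ 0.0011,  0.0001, -0.0007]))
```

play_rows(deltas=[[[0, 2, 10, 0, 0.001, 0, 0], [0, 2.4, 28, 0, 0.001, 0, 0], [0, 2.4, 45, 0, 0.001, 0, 0], [0, 2.4, 53, 0, 0.001, 0, 0], [0, 2.4, 53.8, 4, 0.001, 0, 0], [0, 2.4, 53.8, 12, 0.001, 0, 0], [0, 2.4, 53.8, 20, 0.001, 0, 0], [0, 2.4, 53.8, 27, 0.001, 0, 0], [0, 2.4, 53.8, 29, 0.001, 0, 0], [0, 2.4, 53.8, 29, 0.001, 0, 0], [0, 2.4, 53.8, 29, 0.001, 0, 0]]])

```text
t: 5.7
position: [592.7, -44.9, 158.7]
tool_rot: [2.473, 1.937, 0.0]
wrist_force: [-0.6, -0.1, -3.2]
gripper_width: 0.128
```

```bash
python3 - <<'E'
from h import *
s=robot.state(); print(s['t'],s['position'],s['wrist_force'],s['wrist_torque'],delta(592.6,-44.9,150,-13.8))
a,da=snap('side','s3'); Q=cloud('side',da)
cv2.imwrite('pics/c4.png',cv2.resize(a[110:210,165:295],(780,600),interpolation=cv2.INTER_CUBIC)[:,:,::-1])
# predicted pixels of edge line and flange bottom ends
a=np.radians(-13.8); ex=np.array([np.cos(a),np.sin(a),0]); ey=np.array([-np.sin(a),np.cos(a),0])
h=cv2.cvtColor(a_:=np.load('pics/s3.npz')['im'],cv2.COLOR_RGB2HSV); k=cv2.inRange(h,(105,120,30),(125,255,255))>0
d=Q[k]-s['position']; q=np.stack([d@ex+12,d@ey,d[:,2]+71],1); q=q[(abs(q)<[80,80,150]).all(1)]
f=q[(q[:,0]<-36)&(q[:,2]<36)&(q[:,2]>3)&(abs(q[:,1])<50)]; print('front',np.median(f,0)); l=q[(q[:,2]>59)&(q[:,0]>38)];print('lip',np.median(l,0),np.percentile(l,[2,98],axis=0).round(1))
w=Q.reshape(-1,3)-s['position']; w=np.stack([w@ex+12,w@ey,w[:,2]],1); c=a_.reshape(-1,3).astype(int)
n=(w[:,1]>58)&(w[:,1]<72)&(abs(w[:,0]-43)<15)&(w[:,2]+s['position'][2]<120)&(w[:,2]+s['position'][2]>80); print('panel left strip x in bin frame',n.sum(),np.percentile(w[n,0],[10,25,50,75,90]).round(1))
E
```

```text
5.7 [592.73117253 -44.94737043 158.72237267] [-0.64583603 -0.05797317 -3.17572668] [ 0.06026878 -0.08482845  0.00427058] (array([ 0. , -0.1,  8.7]), array([ 0.0004,  0.0001, -0.0007]))
front [-39.96289189   1.34972437  20.16403172]
lip [44.92201097 24.75458908 61.53189585] [[38.2 -6.7 60.1]
 [52.3 52.7 63.3]]
panel left strip x in bin frame 22 [41.9 42.4 43.2 43.7 44.9]
```

View pics/c4.png

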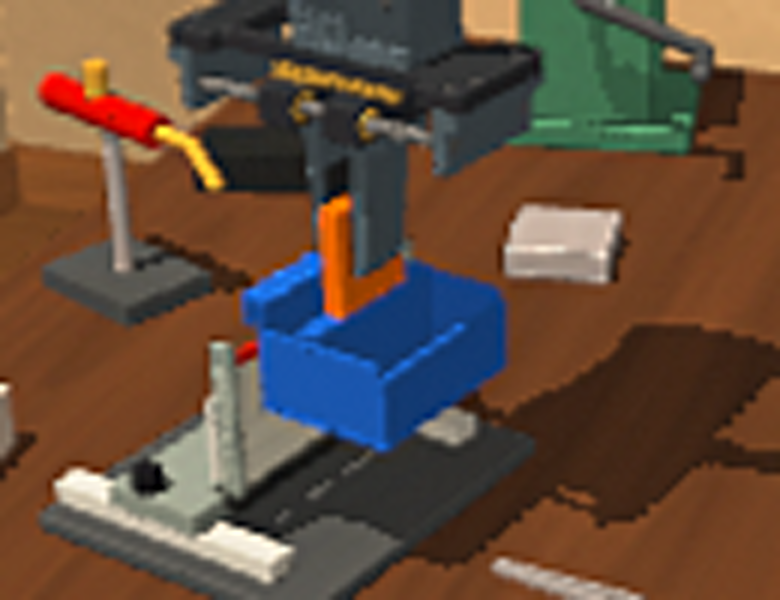

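The bin sits over the panel with its lip behind the red edge. The panel's front face measures 43.2 mm in the bin frame, inside the 40 to 49 slot as planned. I now lower in small steps.

play_rows(deltas=[[[0, 0, 0, 2, 0, 0, 0], [0, 0, 0, 4, 0, 0, 0], [0, 0, 0, 5.5, 0, 0, 0], [0, 0, 0, 7, 0, 0, 0], [0, 0, 0, 8, 0, 0, 0], [0, 0, 0, 9, 0, 0, 0], [0, 0, 0, 9.7, 0, 0, 0], [0, 0, 0, 9.7, 0, 0, 0]]])

```text
t: 6.55
position: [592.8, -44.9, 149.0]
tool_rot: [2.473, 1.937, 0.0]
wrist_force: [1.1, -0.7, -3.2]
gripper_width: 0.131
```

No contact force yet, so the flange is below the edge. I continue towards roof contact, expected near TCP z of about 137.5.

play_rows(deltas=[[[0, 0, 0, 1.5, 0, 0, 0], [0, 0, 0, 3, 0, 0, 0], [0, 0, 0, 4.5, 0, 0, 0], [0, 0, 0, 6, 0, 0, 0], [0, 0, 0, 7, 0, 0, 0], [0, 0, 0, 8, 0, 0, 0], [0, 0, 0, 8.7, 0, 0, 0], [0, 0, 0, 8.7, 0, 0, 0]]])

```text
t: 7.35
position: [592.8, -44.9, 140.2]
tool_rot: [2.473, 1.937, 0.0]
wrist_force: [0.5, 0.4, -3.5]
gripper_width: 0.129
```

```bash
python3 - <<'E'
from h import *
s=robot.state(); print(s['t'],s['position'],s['wrist_force'],s['wrist_torque'])
E
```

```text
7.35 [592.75727653 -44.94067717 140.22958549] [ 0.5450607   0.37275368 -3.54697827] [ 0.01601674 -0.07718676  0.04504885]
```

play_rows(deltas=[[[0, 0, 0, 0.5, 0, 0, 0], [0, 0, 0, 1, 0, 0, 0], [0, 0, 0, 1.5, 0, 0, 0], [0, 0, 0, 2, 0, 0, 0], [0, 0, 0, 2, 0, 0, 0]]])

```text
t: 7.85
position: [592.7, -44.9, 138.2]
tool_rot: [2.473, 1.937, 0.0]
wrist_force: [0.3, -0.1, -3.4]
gripper_width: 0.13
```

play_rows(deltas=[[[0, 0, 0, 0.5, 0, 0, 0], [0, 0, 0, 0.8, 0, 0, 0], [0, 0, 0, 0.8, 0, 0, 0]]])

```text
t: 8.15
position: [592.7, -44.9, 137.3]
tool_rot: [2.473, 1.937, 0.0]
wrist_force: [-0.4, 0.5, -3.9]
gripper_width: 0.127
```

play_rows(deltas=[[[0, 0, 0, 0.5, 0, 0, 0], [0, 0, 0, 0.8, 0, 0, 0], [0, 0, 0, 0.8, 0, 0, 0]]])

```text
t: 8.45
position: [592.7, -44.9, 136.5]
tool_rot: [2.473, 1.937, 0.0]
wrist_force: [0.4, -0.4, -3.6]
gripper_width: 0.129
```

play_rows(deltas=[[[0, 0, 0, 0.5, 0, 0, 0], [0, 0, 0, 0.8, 0, 0, 0], [0, 0, 0, 0.8, 0, 0, 0]]])

```text
t: 8.75
position: [592.9, -44.9, 135.9]
tool_rot: [2.473, 1.937, 0.001]
wrist_force: [-0.9, -0.1, 1.0]
gripper_width: 0.131
```

play_rows(deltas=[[[0, 0, 0, 0.5, 0, 0, 0], [0, 0, 0, 0.8, 0, 0, 0], [0, 0, 0, 0.8, 0, 0, 0]]])

```text
t: 9.05
position: [593.0, -45.0, 135.3]
tool_rot: [2.472, 1.937, 0.001]
wrist_force: [-0.5, 0.3, 4.0]
gripper_width: 0.127
```

play_rows(deltas=[[[0, 0, 0, 0.5, 0, 0, 0], [0, 0, 0, 0.8, 0, 0, 0], [0, 0, 0, 0.8, 0, 0, 0]]])

```text
t: 9.35
position: [593.0, -45.0, 134.5]
tool_rot: [2.472, 1.937, 0.001]
wrist_force: [-1.1, 0.2, 3.9]
gripper_width: 0.129
```

Contact came at TCP z of about 136, and the panel now slides at roughly 7.5 N over the carried weight. I continue.

play_rows(deltas=[[[0, 0, 0, 0.5, 0, 0, 0], [0, 0, 0, 1, 0, 0, 0], [0, 0, 0, 1.5, 0, 0, 0], [0, 0, 0, 2, 0, 0, 0], [0, 0, 0, 2, 0, 0, 0]]])

```text
t: 9.85
position: [593.0, -45.0, 132.4]
tool_rot: [2.472, 1.937, 0.001]
wrist_force: [-1.6, 0.2, 4.0]
gripper_width: 0.127
```

play_rows(deltas=[[[0, 0, 0, 0.5, 0, 0, 0], [0, 0, 0, 1, 0, 0, 0], [0, 0, 0, 1.5, 0, 0, 0], [0, 0, 0, 1.5, 0, 0, 0]]])

```text
t: 10.25
position: [593.0, -45.0, 130.8]
tool_rot: [2.472, 1.937, 0.001]
wrist_force: [-0.1, 0.4, 3.9]
gripper_width: 0.13
```

play_rows(deltas=[[[0, 0, 0, 0.5, 0, 0, 0], [0, 0, 0, 1, 0, 0, 0], [0, 0, 0, 1, 0, 0, 0]]])

```text
t: 10.55
position: [593.0, -44.9, 129.7]
tool_rot: [2.472, 1.937, 0.001]
wrist_force: [-0.8, -1.0, 4.6]
gripper_width: 0.131
```

```bash
python3 - <<'E'
from h import *
s=robot.state(); print(s['t'],s['position'],s['wrist_force'],s['wrist_torque'],delta(592.6,-44.9,s['position'][2],-13.8))
E
```

```text
10.55 [592.95256914 -44.9490411  129.74885783] [-0.80850639 -1.04356467  4.58565722] [-0.00749657 -0.08669377  0.02018926] (array([-0. , -0.4, -0. ]), array([ 0.0009,  0.0001, -0.0007]))
```

play_rows(deltas=[[[0, 0, 0, 0.3, 0, 0, 0], [0, 0, 0, 0.6, 0, 0, 0], [0, 0, 0, 0.6, 0, 0, 0]]])

```text
t: 10.85
position: [593.0, -45.0, 129.1]
tool_rot: [2.472, 1.937, 0.001]
wrist_force: [-1.5, 0.4, 3.8]
gripper_width: 0.131
```

play_rows(deltas=[[[0, 0, 0, 0.3, 0, 0, 0], [0, 0, 0, 0.6, 0, 0, 0], [0, 0, 0, 0.6, 0, 0, 0]]])

```text
t: 11.15
position: [593.0, -44.9, 128.5]
tool_rot: [2.472, 1.937, 0.001]
wrist_force: [-1.8, -0.4, 3.8]
gripper_width: 0.127
```

play_rows(deltas=[[[0, 0, 0, 0.3, 0, 0, 0], [0, 0, 0, 0.5, 0, 0, 0], [0, 0, 0, 0.5, 0, 0, 0]]])

```text
t: 11.45
position: [593.0, -45.0, 128.0]
tool_rot: [2.472, 1.937, 0.001]
wrist_force: [-1.5, 0.6, 4.6]
gripper_width: 0.126
```

play_rows(deltas=[[[0, 0, 0, 0.3, 0, 0, 0], [0, 0, 0, 0.5, 0, 0, 0], [0, 0, 0, 0.5, 0, 0, 0]]])

```text
t: 11.75
position: [592.9, -44.9, 127.4]
tool_rot: [2.472, 1.937, 0.001]
wrist_force: [-1.7, 0.7, 4.4]
gripper_width: 0.13
```

play_rows(deltas=[[[0, 0, 0, 0.3, 0, 0, 0], [0, 0, 0, 0.5, 0, 0, 0], [0, 0, 0, 0.5, 0, 0, 0]]])

```text
t: 12.05
position: [592.9, -45.0, 126.9]
tool_rot: [2.472, 1.937, 0.001]
wrist_force: [-2.0, 0.2, 3.9]
gripper_width: 0.128
```

```bash
python3 - <<'E'
from h import *
s=robot.state(); print(s['t'],s['position'],s['wrist_force'],s['wrist_torque'])
E
```

```text
12.05 [592.93359399 -44.98029477 126.87321417] [-1.99946475  0.2105663   3.92136155] [ 0.01723667 -0.10029484 -0.0018977 ]
```

The TCP is about 1 mm lower than the stop was expected at. I check by sight whether the panel is moving or the fin is slipping.

```bash
cat > chk.py <<'E'
from h import *
import sys
tag=sys.argv[1]
s=robot.state(); a_,da=snap('side',tag); Q=cloud('side',da)
a=np.radians(-13.8); ex=np.array([np.cos(a),np.sin(a),0]); ey=np.array([-np.sin(a),np.cos(a),0])
tcp=s['position'] if len(sys.argv)<3 else np.array([592.9,-45,float(sys.argv[2])])
h=cv2.cvtColor(a_,cv2.COLOR_RGB2HSV); k=cv2.inRange(h,(105,120,30),(125,255,255))>0
d=Q-tcp; W=np.stack([d@ex+12,d@ey,d[...,2]+71],-1); q=W[k]; q=q[(abs(q)<[80,80,150]).all(1)]
f=q[(q[:,0]<-34)&(q[:,2]<36)&(q[:,2]>3)&(abs(q[:,1])<50)]; print('front',len(f),np.median(f,0).round(1),'fit',np.linalg.lstsq(np.c_[f[:,1:],np.ones(len(f))],f[:,0],rcond=None)[0].round(3))
l=q[(q[:,2]>54)&(q[:,0]>38)]; print('liptop',len(l),np.median(l,0).round(1))
L=q[(q[:,1]>48)&(q[:,0]<35)]; 
for x0 in(-35,-20,-5,10,25):
    m=L[(abs(L[:,0]-x0)<8)]; print(' leftface x',x0,'z',np.percentile(m[:,2],[2,98]).round(1))
c=a_.astype(int); red=(c[...,0]>1.5*c[...,1])&(c[...,0]>1.5*c[...,2])&(abs(W[...,0]-45)<15)&(W[...,1]>50)&(W[...,1]<80)&(W[...,2]>30)
r=W[red]; print('red left end: n',len(r),'world z',np.percentile(r[:,2]-71+tcp[2],[5,50,95]).round(1) if len(r) else '')
E
python3 chk.py s4; python3 - <<'E'
import cv2; i=cv2.imread('pics/s4.png'); cv2.imwrite('pics/c5.png',cv2.resize(i[120:210,175:292],(780,600),interpolation=cv2.INTER_CUBIC))
E
```

```text
front 167 [-39.8   4.   20.2] fit [ 2.0000e-03  5.0000e-03 -4.0055e+01]
liptop 40 [43.9 24.1 61.9]
 leftface x -35 z [ 1.8 46. ]
 leftface x -20 z [ 1.4 46.5]
 leftface x -5 z [ 0.8 45.5]
 leftface x 10 z [ 1.9 48.1]
 leftface x 25 z [ 3.4 45.1]
red left end: n 10 world z [108.7 112.8 114.1]
```

View pics/c5.png

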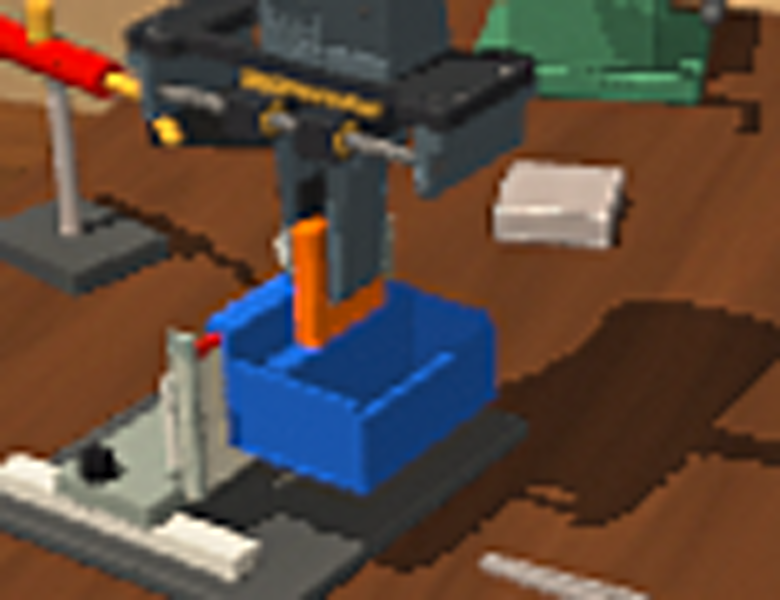

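The bin has not slipped and is still level. The red edge moved down with it to about 114, so I go on until the stop is felt.

play_rows(deltas=[[[0, 0, 0, 0.3, 0, 0, 0], [0, 0, 0, 0.5, 0, 0, 0], [0, 0, 0, 0.5, 0, 0, 0]]])

```text
t: 12.4
position: [592.9, -45.0, 126.4]
tool_rot: [2.472, 1.937, 0.001]
wrist_force: [-0.5, 0.4, 4.7]
gripper_width: 0.132
```

play_rows(deltas=[[[0, 0, 0, 0.3, 0, 0, 0], [0, 0, 0, 0.5, 0, 0, 0], [0, 0, 0, 0.5, 0, 0, 0]]])

```text
t: 12.7
position: [593.0, -45.0, 126.0]
tool_rot: [2.472, 1.937, 0.001]
wrist_force: [-2.0, -1.0, 6.3]
gripper_width: 0.133
```

play_rows(deltas=[[[0, 0, 0, 0.3, 0, 0, 0], [0, 0, 0, 0.5, 0, 0, 0], [0, 0, 0, 0.5, 0, 0, 0]]])

```text
t: 13.0
position: [593.2, -45.0, 125.7]
tool_rot: [2.472, 1.937, 0.001]
wrist_force: [-2.7, 0.2, 8.2]
gripper_width: 0.13
```

play_rows(deltas=[[[0, 0, 0, 0.3, 0, 0, 0], [0, 0, 0, 0.5, 0, 0, 0], [0, 0, 0, 0.5, 0, 0, 0]]])

```text
t: 13.3
position: [593.2, -45.0, 125.4]
tool_rot: [2.472, 1.937, 0.002]
wrist_force: [-3.4, 0.6, 9.0]
gripper_width: 0.13
```

play_rows(deltas=[[[0, 0, 0, 0.3, 0, 0, 0], [0, 0, 0, 0.4, 0, 0, 0], [0, 0, 0, 0.4, 0, 0, 0]]])

```text
t: 13.6
position: [593.3, -45.0, 125.4]
tool_rot: [2.472, 1.937, 0.002]
wrist_force: [-2.8, 0.2, 10.0]
gripper_width: 0.129
```

```bash
python3 - <<'E'
from h import *
s=robot.state(); print(s['t'],s['position'],s['wrist_force'],s['wrist_torque'])
E
```

```text
13.6 [593.30460371 -45.00880658 125.37927504] [-2.84021848  0.20281004  9.99729597] [-0.00037288  0.08723698 -0.0184212 ]
```

The bottom stop was felt. The cushion began at about TCP z 126.4, and the load on the panel is now about 13.5 N, rising by roughly 6 N/mm. I relax slightly, then open and rise straight up.

play_rows(deltas=[[[0, 0, 0, 0, 0, 0, 0], [0, 0, -0.3, -0.2, 0, 0, 0], [0, 0, -0.3, -0.2, 0, 0, 0]]])

```text
t: 13.9
position: [593.1, -45.0, 125.8]
tool_rot: [2.471, 1.936, 0.002]
wrist_force: [-2.6, 0.3, 7.1]
gripper_width: 0.129
```

play_rows(deltas=[[[0.2, 0, 0, 0, 0, 0, 0], [0.3, 0, 0, 0, 0, 0, 0], [0.4, 0, 0, 0, 0, 0, 0], [0.45, 0, 0, 0, 0, 0, 0], [0.45, 0, 0, 0, 0, 0, 0], [0.45, 0, 0, 0, 0, 0, 0]]])

```text
t: 14.5
position: [593.1, -45.0, 125.7]
tool_rot: [2.471, 1.937, 0.002]
wrist_force: [0.6, 0.0, -0.0]
gripper_width: 0.45
```

```bash
python3 - <<'E'
from h import *
s=robot.state(); print(s['t'],s['position'],s['wrist_force'],s['wrist_torque'],s['gripper_width'])
E
python3 chk.py s5 125.4; python3 - <<'E'
import cv2; i=cv2.imread('pics/s5.png'); cv2.imwrite('pics/c6.png',cv2.resize(i[120:210,175:292],(780,600),interpolation=cv2.INTER_CUBIC))
E
```

```text
14.5 [593.06252629 -44.96156146 125.71992386] [ 0.5505325   0.04508213 -0.02983578] [-0.01651179 -0.12712326  0.00201126] 0.4503368339118123
front 154 [-40.8   2.6  20.6] fit [ 4.0000e-03 -3.8000e-02 -3.9935e+01]
liptop 30 [43.1 27.8 63.4]
 leftface x -35 z [ 0.1 43.1]
 leftface x -20 z [-0.2 45.2]
 leftface x -5 z [ 1.6 45.9]
 leftface x 10 z [ 1.3 50.4]
 leftface x 25 z [ 0.5 56.5]
red left end: n 10 world z [108.9 112.3 114.9]
```

View pics/c6.png

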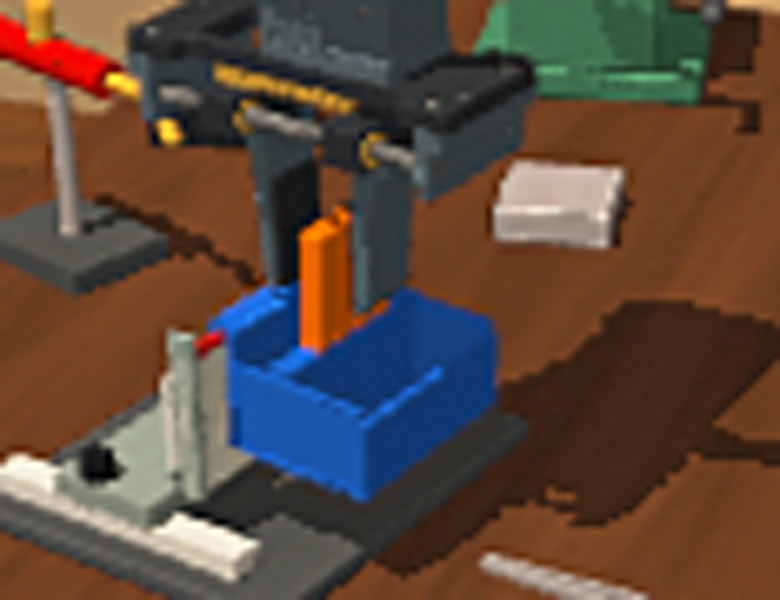

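The bin hangs freely, leaning about 2°, and the fingers are clear on both sides of the fin with zero wrist force. I rise straight up.

play_rows(deltas=[[[0.45, 0, 0, -5, 0, 0, 0], [0.45, 0, 0, -20, 0, 0, 0], [0.45, 0, 0, -45, 0, 0, 0], [0.45, 0, 0, -75, 0, 0, 0], [0.45, 0, 0, -100, 0, 0, 0], [0.45, 0, 0, -115, 0, 0, 0], [0.45, 0, 0, -120, 0, 0, 0], [0.45, 0, 0, -120, 0, 0, 0]]])

```text
t: 15.35
position: [593.0, -44.9, 246.3]
tool_rot: [2.471, 1.936, 0.003]
wrist_force: [-0.5, -0.2, 0.5]
gripper_width: 0.453
```

```bash
python3 - <<'E'
from h import *
s=robot.state(); print(s['t'],s['position'],s['wrist_force'],s['gripper_width'])
E
python3 chk.py s6 125.4; python3 - <<'E'
import cv2; i=cv2.imread('pics/s6.png'); cv2.imwrite('pics/c7.png',cv2.resize(i[100:220,165:321],(780,600),interpolation=cv2.INTER_CUBIC))
E
```

```text
15.35 [592.97576415 -44.93092114 246.25260101] [-0.54736675 -0.19464489  0.47926725] 0.45316127700332204
front 159 [-40.6   1.1  20.3] fit [-1.0000e-03 -4.1000e-02 -3.9761e+01]
liptop 38 [43.7 21.3 63.5]
 leftface x -35 z [-0.  43.8]
 leftface x -20 z [-0.6 45.3]
 leftface x -5 z [ 1.4 45.5]
 leftface x 10 z [ 1.5 49.4]
 leftface x 25 z [ 1.8 50.8]
red left end: n 10 world z [107.1 112.4 115.1]
```

View pics/c7.png

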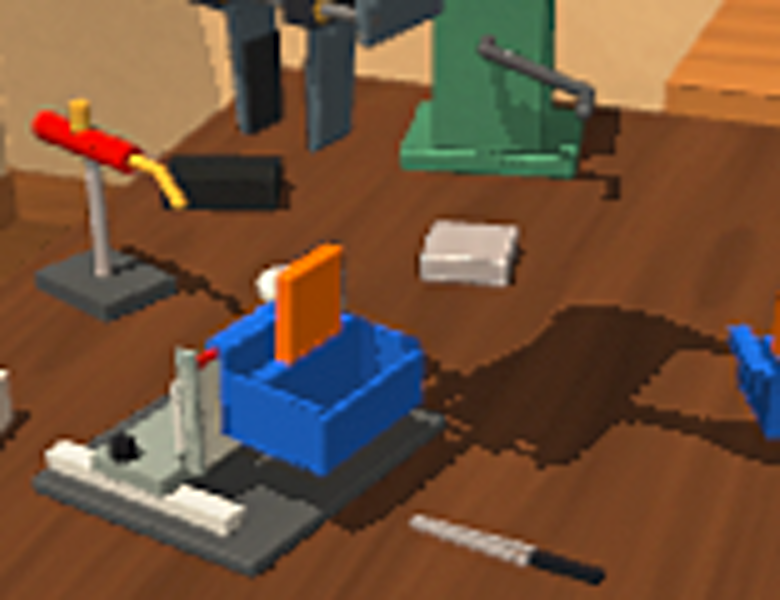

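The bin hangs over the panel, still and slightly leaned, the red edge is down, and the gripper is about 120 mm clear. I hand in.

```bash
python3 -c "
from station import robot
print(robot.job_done(), robot.state()['t'])"
```

```text
the job is handed in; nothing more can be done
the job is handed in; nothing more can be done
```

The blue bin now hangs by its rear lip on the red top edge of the panel, between the end cheeks. The panel is pressed down to its stop, and the job was handed in at about 15.4 s.

**What I did:** I gripped the larger blue bin by its orange fin and carried it level to the panel. Its slot went over the edge without a bump. The panel moved under about 7.5 N of extra push, and I stopped at roughly 13.5 N, once the cushion had started to push back. I then eased off, opened the fingers and rose straight up.

**Last checks:**
- **Bin:** it hangs leaning a little over 2° and did not move as the gripper withdrew. Wrist force was near zero and the fingers were about 120 mm clear.
- **Bystanders:** the arm touched none of them on its path; I compared only those visible in the last side picture, not all of them.

**What disagreed:**
- **Stop height:** by the arm's reading the stop was at an edge height of 112 to 113 mm, where the text gives 115. The side camera read the red edge at about 114 to 115 mm. I trusted the rise in force as the sign of the stop.
- **Cameras:** the two cameras differed by about 2 mm on the panel's position. I used the side camera because it agreed with the arm.

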